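# Free the ball-valve cup of a filter base and turn its spout to the pipe

## Robot

A 7-joint arm with a two-finger parallel gripper is mounted at the origin on the work surface. World frame = base frame: x ahead of the robot, y to its left, z up, the work surface at z = 0. Lengths are in m, angles in degrees, forces in N, time in s.
With the tool pointing down it reaches from about 0.4 to 0.85 m from the base axis. Payload 4.4 kg.
Tool frame: the origin (TCP) lies on the centre line of the jaws, within the pads' length; the fingertips stand 17 mm ahead of it and the grasp point (between the pads) lies 2 mm behind it (tips_ahead is the distance from the TCP to the fingertips, in m); z points along the fingers, y is the line along which they close (so a half turn about z gives the same grasp; the last joint's range is limited). The gripper opens to 94 mm and grips with 3 to 60 N. Pads are 16 mm wide; open, the fingers measure 119 mm over their backs; the gripper's body (75 mm by 177 mm) begins 78 mm behind the grasp point.
Start: joints at [61.261, 36.005, 2.206, 86.941, -1.547, 57.084, -1.146], TCP at [0.274, -0.589, 0.202] pointing down, gripper open.
Joint ranges: [-175.42, 175.42], [-21.48, 121.26], [-71.46, 75.88], [10.55, 141.38], [-63.04, 243.04], [13.31, 113.54], [-168.57, 168.57]. Speed limits (degrees/s): [147.25, 147.25, 180, 180, 180, 180, 180].

## Interface

Orientations are given as [roll, pitch, yaw] about the fixed x, y, z axes, in that order (R = Rz(yaw) Ry(pitch) Rx(roll)).
In Python, from workcell import observe, grab_frame, job_done, find_in, silhouettes, pinpoint, tips_ahead gives the robot as it stands. The module is installed in compiled form; this text tells all that it offers.
- The arm moves only by the tool apply_moves, never from a script. Its argument "increments" is a list of rows, each a list of 7 numbers: the turn, a rotation vector about the tool's x, y, z in rad, then the shift along the tool's x, y, z in m, then the finger opening in m, from 0 to 0.094. A call has 1 to 5 rows; each row shifts and turns the commanded pose from where the row before left it, along the tool's axes as they then stand; what a row does not reach is not made up. A row lasts 1/10 s, in which the tool goes at most 50 mm and 8.59 degrees, less where a joint would pass 70% of its speed; a pose out of reach is approached as far as the arm can. A call is refused whole if a number of a shift passes 0.05 or a number of a turn 0.15, either way. A call with a gripper value outside its range is refused whole. The fingers move at their own pace and stop on an object; "force" is the grip in N (left out, the last holds). Time passes only in rows, so rows that do not move let the fingers close. It gives the time, the measured TCP pose, the force, the opening and the grip force at its end, in the units of the state.
- observe(): the state, without advancing time (a new reading comes with each control period).
- grab_frame(name): name is "scene" or "side" or "wrist"; returns a dict with "color" (400x640x3 uint8, blue, green, red), "fx", "fy", "cx", "cy" (pixels), "R" (3x3) and "t" (3): a world point X has camera coordinates R X + t. Camera axes: x right, y down, z forward; pixel columns grow to the right and rows downward; lengths in m; the calibration is good to about 2 mm. A picture is of the moment at which its call begins. There is no depth.
- job_done(): hands the job in; it is judged then, once.
Trained networks look in a picture, given as the dict that the camera call returned (one of the last four; its "shot" number tells which), for a name from the list of things; names that differ only in an ending like _2 or _b are one class to them, and where a whole thing is asked for, a point or a joint stands for the part that bears it (a point fixed in the world has none). Each returns a list of dicts, best first, with "score" (0 to 1); they miss things now and then, are a little off and sometimes report something else, mostly with a low value. They report only what shows in the picture. A call takes as long as a camera call.
- find_in(picture, thing): "xy" ([column, row] in pixels, amid what is visible of it).
- silhouettes(picture, thing): "region" (400x640 bool, what is visible of it) and "xy" ([column, row] in pixels, amid what is visible of it).
- pinpoint(picture, thing): "xy" ([column, row] in pixels: a listed point, or the origin of a listed thing).
The state is a dict: "time_s": time; "joint_pos": joint angles; "joint_vel": joint speeds; "joint_torque": joint torques, N m; "position": TCP position; "tcp_rot": TCP orientation; "ft_force": force on the tool from outside, world axes, zero at the start; "wrist_torque": the same for the moment, N m; "grip_width": finger opening in m; "gripper_force": force on a finger pad.
Only numpy, scipy, OpenCV 4.12 (cv2) and the standard library are available. Lean on these libraries where they do the work, as an engineer would, in place of code of your own. Each camera call takes 0.05 s, during which the arm holds its last target. There are 200 camera calls.

## Task

The grey valve cup with a ball in its dish is locked in the black collar of the white filter base: turn it by its handle about an eighth of a turn anticlockwise (seen from above) until its lugs stand in the collar's slots, and lift it straight out. Then, with its underside some 80 mm above the base and still over the collar, turn it back through a quarter turn so that its spout points at the tall grey pipe, keeping the cup level and the ball in the middle of the dish throughout and leaving everything else where it is. Finish while still holding the cup there, steady and level.

Things in the scene. Friction and masses are not known exactly. Their poses are not given: they have to be found in the camera images.
- base: white plastic filter base, 180 x 280 mm, 50 mm high, fixed to the table; origin under its centre, z up. On it the black collar stands 45 mm to -y of the centre and the tall grey pipe 75 mm to +y, so +y points from collar to pipe. Small hose barb (34 mm high) in the corner by the pipe
- collar (a point): on the axis of the black bayonet collar (100 mm across, 17 mm high), at the base's top face, 50 mm above the table, where the cup's underside rests. Axes as the base. Its flange has two open slots 40 degrees wide, at +y and -y; lugs pass up only there. Stops keep the cup from turning anticlockwise more than about 10 degrees past the slots' middle
- pipe_top (a point): centre of the top of the upright grey pipe (50 mm across) on the base, 120 mm from the collar's axis on its +y side, 70 mm above the base's top, 120 mm above the table
- cup_grip (a point): middle of the cup's upright grip tab, on the cup's axis, 75 mm above its underside. The tab is 36 mm long (x), 12 mm thick (y) and 32 mm high; it stands on a bridge (along x, 74 mm long, 10 mm thick, legs at x = +-34 mm) over the dish. Axes as cup
- cup: grey valve cup, loose, about 130 g, 90 mm high; origin at the centre of its underside, x along the handle, y to the spout, z up. Two lugs below the handle's legs (+-x), 13 mm wide. Its yaw from the base's: 38 to 60 degrees at the start (locked), 90 (+-8) with lugs in the slots, 0 with the spout to the pipe. Turns freely in the collar, 3 mm of play
- cup_dish (a point): middle of the cup's dished plate, on its axis, 22 mm above its underside; a shallow cone sloping up 7 degrees to a round rim, 72 mm across and 12 mm higher than this point, open at the spout. Axes as cup
- cup_spout (a point): outer end of the cup's spout, an open channel 26 mm wide out of the rim on the cup's +y side; 56 mm from the cup's axis and 30 mm above its underside
- ball_center (a point): centre of the loose white plastic ball, 24 mm across, about 20 g, in the middle of the dish under the handle
- union_nut: loose black union nut (ring, 44 mm across, 18 mm high) lying on the white base beside the pipe; origin at its underside; not to be moved
- elbow: loose black pipe elbow, 60 mm high, standing on the table on the robot's side of the base; origin at its underside; not to be moved
- bubble_plate: loose dark grey disc with many holes, 120 mm across, 8 mm thick, on the table; origin at its underside; not to be moved
- offcut_a: loose white plastic offcut 50 x 30 x 20 mm on the table; origin at its underside; not to be moved
- offcut_b: loose white plastic offcut 35 x 60 x 12 mm on the table; origin at its underside; not to be moved
- pipe_stub: loose upright piece of grey pipe, 50 mm across, 60 mm high, on the table beyond the base; origin at its underside; not to be moved
- screwdriver: loose screwdriver lying on the table to the right of the base; origin at its underside; not to be moved

How it is judged:
By the outcome, as a careful person would: the job done as asked, in the order asked, and still so for the second after the job is handed in, while the arm keeps its last pose, push and grip.
It also fails if it takes over 48 s, if anything falls off the work surface, if the arm or the gripper's body presses on something with over 40 N, if the wrist force passes 120 N, or if a joint passes its speed limit or range.

## Working session

There is one attempt and no reset: what is moved stays moved. The work goes in short steps, Python scripts to look and compute and a tool call to move; the robot and the scene stay as the last step left them, time stands still between calls to the robot, and variables do not carry over. Pictures are saved under pics/ and viewed, at most 10 in all, crops included, and the job is handed in when it is done.

Besides the shell and the picture viewer there is one more tool, called after "Request:" by a JSON object that holds its "op" and its "data". apply_moves: Moves the arm, as the interface text tells. Its arguments: {"type":"object","properties":{"increments":{"type":"array","items":{"type":"array","items":{"type":"number"}}},"force":{"type":"number"}},"required":["increments"]}

```bash
mkdir -p pics; cat > h.py <<'E'
import numpy as np, cv2
from workcell import *
from scipy.spatial.transform import Rotation as Ro
def ray(f,xy):
    d=np.array([(xy[0]-f['cx'])/f['fx'],(xy[1]-f['cy'])/f['fy'],1.]); R=np.array(f['R']);t=np.array(f['t'])
    d=R.T@d; return -R.T@t, d/np.linalg.norm(d)
def atz(f,xy,z):
    o,d=ray(f,xy); return o+d*(z-o[2])/d[2]
def tri(rs):
    A=np.zeros((3,3));b=np.zeros(3)
    for o,d in rs:
        P=np.eye(3)-np.outer(d,d);A+=P;b+=P@o
    X=np.linalg.solve(A,b); return X,[np.linalg.norm((np.eye(3)-np.outer(d,d))@(X-o)) for o,d in rs]
E
cat > m.py <<'E'
from h import *
s=observe(); print({k:np.round(v,3) for k,v in s.items()}, tips_ahead)
F={n:grab_frame(n) for n in('scene','side')}
cv2.imwrite('pics/scene.png',F['scene']['color']);cv2.imwrite('pics/side.png',F['side']['color'])
Z=dict(collar=.05,pipe_top=.12,cup_grip=.125,cup_spout=.08,ball_center=.084,cup_dish=.072,base=0,elbow=0,cup=.05,union_nut=.05)
for n,z in Z.items():
    rs=[]
    for c,f in F.items():
        p=pinpoint(f,n)
        if p: rs.append(ray(f,p[0]['xy'])); print(n,c,np.round(p[0]['xy']),round(p[0]['score'],2),np.round(atz(f,p[0]['xy'],z),3))
    if len(rs)>1: X,e=tri(rs); print('   tri',X.round(4),np.round(e,4))
E
python3 m.py
```

```text
{'time_s': np.float64(0.0), 'joint_pos': array([61.259, 36.057,  2.201, 86.994, -1.548, 57.084, -1.146]), 'joint_vel': array([-0.069, -0.054,  0.067,  0.03 ,  0.049,  0.003,  0.053]), 'joint_torque': array([ 0.0000e+00, -5.4973e+01,  1.1440e+00, -1.8664e+01, -5.2000e-02,
        2.4000e-02,  0.0000e+00]), 'position': array([ 0.274, -0.589,  0.201]), 'tcp_rot': array([-179.894,   -0.   ,   24.972]), 'ft_force': array([ 0.506, -0.399, -0.416]), 'wrist_torque': array([ 0.008, -0.005,  0.016]), 'gripper_force': np.float64(0.0), 'grip_width': np.float64(0.094)} 0.017
collar scene [242. 252.] 0.73 [ 0.538 -0.135  0.05 ]
pipe_top scene [287. 211.] 0.89 [ 0.567 -0.017  0.12 ]
pipe_top side [326. 221.] 0.89 [ 0.562 -0.007  0.12 ]
   tri [ 0.5624 -0.0109  0.1184] [0.0042 0.0042]
cup_grip scene [239. 229.] 0.63 [ 0.54  -0.133  0.125]
cup_grip side [331. 263.] 0.84 [ 0.537 -0.129  0.125]
   tri [ 0.5373 -0.1304  0.1237] [0.0021 0.0021]
cup_spout scene [248. 223.] 0.94 [ 0.499 -0.083  0.08 ]
cup_spout side [307. 264.] 0.86 [ 0.501 -0.081  0.08 ]
   tri [ 0.5008 -0.0835  0.0819] [0.0005 0.0005]
ba
[... 218 characters left out ...]
up_dish side [326. 281.] 0.9 [ 0.53  -0.127  0.072]
   tri [ 0.5296 -0.1273  0.0728] [0.0003 0.0003]
base scene [263. 256.] 0.87 [ 0.545 -0.085 -0.   ]
base side [328. 286.] 0.88 [ 0.547 -0.085  0.   ]
   tri [ 0.5464 -0.0861  0.0021] [0.0004 0.0004]
elbow scene [257. 205.] 0.9 [0.385 0.021 0.   ]
elbow side [251. 266.] 0.86 [0.39  0.012 0.   ]
   tri [0.3893 0.0156 0.0013] [0.0039 0.0039]
cup scene [243. 250.] 0.61 [ 0.537 -0.131  0.05 ]
cup side [330. 287.] 0.91 [ 0.54  -0.126  0.05 ]
   tri [ 0.5388 -0.1305  0.0534] [0.0018 0.0018]
union_nut scene [277. 218.] 0.46 [ 0.508 -0.004  0.05 ]
union_nut side [301. 247.] 0.64 [ 0.506 -0.003  0.05 ]
   tri [ 0.506  -0.0022  0.048 ] [0.0008 0.0008]
```

View pictures.

View pics/scene.png

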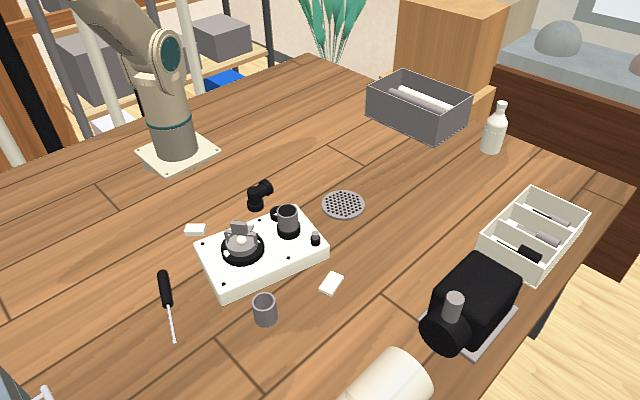

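View pics/side.png

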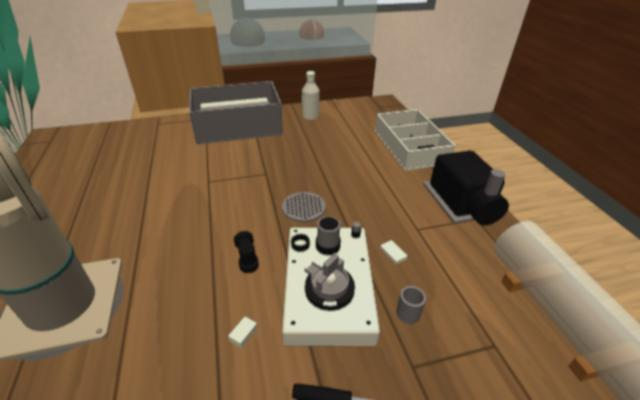

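Request:
{"op": "apply_moves", "data": {"increments": [[0,0,0,0.029,-0.02,0,0.06],[0,0,0,0.029,-0.02,0,0.06],[0,0,0,0.029,-0.02,0,0.06],[0,0,0,0.029,-0.02,0,0.06],[0,0,0,0.029,-0.02,0,0.06]]}}

```text
time_s: 1.6
position: [0.3643, -0.4362, 0.2019]
tcp_rot: [180.0, -0.0, 25.0]
ft_force: [1.1, 0.1, 0.1]
grip_width: 0.0605
gripper_force: 0.0
```

Request:
{"op": "apply_moves", "data": {"increments": [[0,0,0,0.029,-0.02,0,0.06],[0,0,0,0.029,-0.02,0,0.06],[0,0,0,0.029,-0.02,0,0.06],[0,0,0,0.029,-0.02,0,0.06],[0,0,0,0.029,-0.02,0,0.06]]}}

```text
time_s: 2.1
position: [0.4536, -0.2843, 0.202]
tcp_rot: [180.0, -0.0, 25.0]
ft_force: [0.5, -1.0, 0.2]
grip_width: 0.0599
gripper_force: 0.0
```

Request:
{"op": "apply_moves", "data": {"increments": [[0,0,0,0.029,-0.02,0,0.06],[0,0,0,0.029,-0.02,0,0.06],[0,0,0,0.029,-0.02,0,0.06],[0,0,0,0.029,-0.02,0,0.06],[0,0,0,0,0,0,0.06]]}}

```text
time_s: 2.6
position: [0.5273, -0.158, 0.2019]
tcp_rot: [-179.9, -0.2, 25.5]
ft_force: [0.3, -0.8, -0.1]
grip_width: 0.06
gripper_force: 0.0
```

```bash
cat > w.py <<'E'
from h import *
import sys
f=grab_frame('wrist'); cv2.imwrite('pics/'+sys.argv[1]+'.png',f['color'])
s=observe();print(np.round(s['position'],4),np.round(s['tcp_rot'],2))
P={}
for n,z in dict(collar=.05,cup_grip=.125,cup_spout=.08,ball_center=.084,cup_dish=.072,pipe_top=.12,cup=.05,base=0).items():
    for p in pinpoint(f,n)[:1]:
        P[n]=atz(f,p['xy'],z);print(n,np.round(p['xy']),round(p['score'],2),P[n].round(4))
for r in silhouettes(f,'cup')[:1]: print('cup sil',r['xy'],r['score'])
E
python3 w.py wrist1
```

```text
[ 0.5256 -0.1612  0.2018] [-1.7996e+02 -6.0000e-02  2.5270e+01]
collar [296. 185.] 0.29 [ 0.5105 -0.1313  0.05  ]
cup_grip [297. 183.] 0.85 [ 0.5327 -0.1296  0.125 ]
cup_spout [250. 183.] 0.83 [ 0.4998 -0.0861  0.08  ]
ball_center [302. 173.] 0.49 [ 0.534  -0.1308  0.084 ]
cup_dish [304. 173.] 0.83 [ 0.5329 -0.1337  0.072 ]
pipe_top [185.  92.] 0.84 [ 0.5638 -0.0111  0.12  ]
cup [304. 164.] 0.74 [ 0.5377 -0.1295  0.05  ]
base [277. 137.] 0.7 [ 0.5452 -0.085   0.    ]
cup sil [300.6, 174.5] 0.96
```

View pics/wrist1.png

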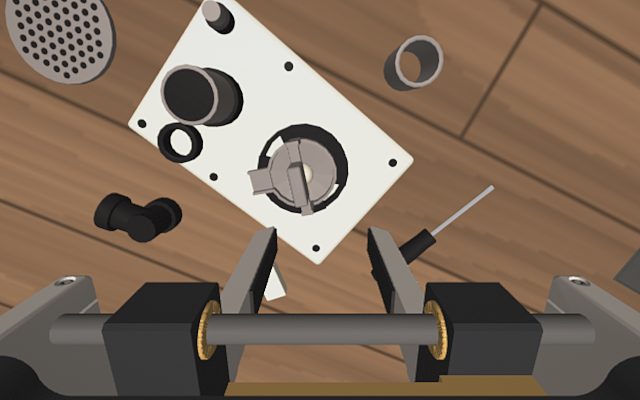

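Request:
{"op": "apply_moves", "data": {"increments": [[0,0,0,0.0113,-0.0118,0,0.06],[0,0,0,0.0113,-0.0118,0,0.06],[0,0,-0.12,0,0,0,0.06],[0,0,-0.12,0,0,0,0.06],[0,0,0,0,0,0.02,0.06]]}}

```text
time_s: 3.6
position: [0.5368, -0.1337, 0.1837]
tcp_rot: [179.8, -0.2, 38.9]
ft_force: [0.3, -0.1, 0.0]
grip_width: 0.0601
gripper_force: 0.0
```

```bash
python3 w.py wrist2
```

```text
[ 0.5337 -0.1331  0.1795] [-1.7989e+02  7.0000e-02  3.8720e+01]
cup_grip [317. 212.] 0.9 [ 0.5306 -0.1328  0.125 ]
cup_spout [263. 192.] 0.84 [ 0.5006 -0.0863  0.08  ]
ball_center [319. 191.] 0.53 [ 0.5383 -0.1288  0.084 ]
cup_dish [317. 194.] 0.61 [ 0.5313 -0.1311  0.072 ]
pipe_top [224.  92.] 0.83 [ 0.562  -0.0133  0.12  ]
cup [320. 186.] 0.8 [ 0.536  -0.1316  0.05  ]
base [294. 148.] 0.89 [ 0.5427 -0.0844  0.    ]
cup sil [315.1, 191.2] 0.97
```

View pics/wrist2.png

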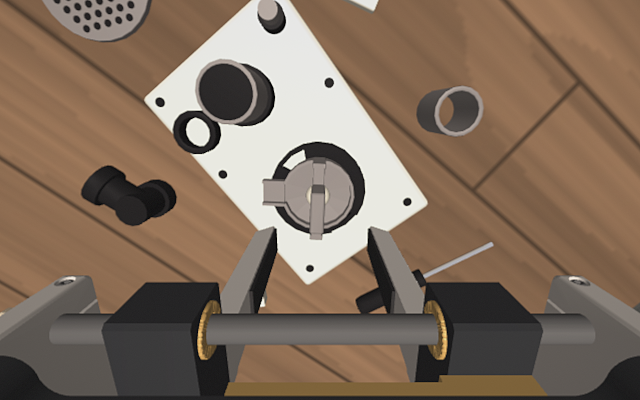

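Request:
{"op": "apply_moves", "data": {"increments": [[0,0,0,0.004,0,0.0105,0.06],[0,0,0,0,0,0.015,0.06],[0,0,0,0,0,0.015,0.06],[0,0,0,0,0,0.012,0.06],[0,0,0,0,0,0,0.04]]}}

```text
time_s: 4.6
position: [0.5367, -0.1301, 0.1273]
tcp_rot: [-179.8, 0.1, 38.7]
ft_force: [-0.3, 0.4, 0.4]
grip_width: 0.0552
gripper_force: 0.0
```

Request:
{"op": "apply_moves", "data": {"increments": [[0,0,0,0,0,0,0.026],[0,0,0,0,0,0,0.018],[0,0,0,0,0,0,0.014],[0,0,0,0,0,0,0.01],[0,0,0,0,0,0,0.005]], "force": 10}}

```text
time_s: 5.1
position: [0.5381, -0.1306, 0.1297]
tcp_rot: [180.0, -0.0, 38.7]
ft_force: [-0.7, 1.5, 0.7]
grip_width: 0.0155
gripper_force: 0.6
```

Request:
{"op": "apply_moves", "data": {"increments": [[0,0,0,0,0,0,0.0],[0,0,0,0,0,0,0.0],[0,0,0,0,0,0,0.0],[0,0,0,0,0,0,0.0]], "force": 25}}

```text
time_s: 5.5
position: [0.5378, -0.1304, 0.1294]
tcp_rot: [-180.0, -0.0, 38.7]
ft_force: [-2.1, 2.1, 2.1]
grip_width: 0.0116
gripper_force: 24.8
```

```bash
python3 - <<'E'
from h import *
s=observe();print({k:np.round(s[k],3) for k in('position','tcp_rot','ft_force','wrist_torque','grip_width','gripper_force','time_s')})
E
```

```text
{'position': array([ 0.538, -0.13 ,  0.129]), 'tcp_rot': array([-1.79981e+02, -2.00000e-03,  3.87240e+01]), 'ft_force': array([-2.114,  2.087,  2.096]), 'wrist_torque': array([ 0.258,  0.299, -0.006]), 'grip_width': np.float64(0.012), 'gripper_force': np.float64(24.839), 'time_s': np.float64(5.5)}
```

Request:
{"op": "apply_moves", "data": {"increments": [[0,0,-0.02,0,0,0,0],[0,0,-0.04,0,0,0,0],[0,0,-0.05,0,0,0,0],[0,0,-0.05,0,0,0,0],[0,0,-0.05,0,0,0,0]]}}

```text
time_s: 6.0
position: [0.5373, -0.1314, 0.1293]
tcp_rot: [-180.0, 0.1, 50.8]
ft_force: [-3.0, 0.1, 2.4]
grip_width: 0.0119
gripper_force: 24.9
```

Request:
{"op": "apply_moves", "data": {"increments": [[0,0,-0.05,0,0,0,0],[0,0,-0.05,0,0,0,0],[0,0,-0.05,0,0,0,0],[0,0,-0.05,0,0,0,0],[0,0,-0.05,0,0,0,0]]}}

```text
time_s: 6.5
position: [0.5371, -0.1312, 0.1294]
tcp_rot: [-179.9, 0.1, 65.2]
ft_force: [-3.6, -0.2, 4.5]
grip_width: 0.012
gripper_force: 25.0
```

```bash
sed -i 's/^for r in sil.*/print({k:np.round(s[k],2) for k in("ft_force","wrist_torque","gripper_force")})/' w.py; python3 w.py wrist3
```

```text
[ 0.537  -0.1312  0.1294] [-1.7993e+02  5.0000e-02  6.5260e+01]
cup_grip [317. 240.] 0.92 [ 0.5312 -0.134   0.125 ]
cup_spout [253. 213.] 0.95 [ 0.483 -0.108  0.08 ]
ball_center [321. 214.] 0.54 [ 0.535  -0.1315  0.084 ]
cup_dish [319. 215.] 0.66 [ 0.5314 -0.1351  0.072 ]
pipe_top [279.  46.] 0.98 [ 0.5629 -0.0133  0.12  ]
cup [321. 203.] 0.79 [ 0.5347 -0.1324  0.05  ]
base [220.  79.] 0.71 [0.4913 0.0119 0.    ]
{'ft_force': array([-2.35, -0.74,  4.8 ]), 'wrist_torque': array([-0.01,  0.68, -0.21]), 'gripper_force': np.float64(24.94)}
```

Request:
{"op": "apply_moves", "data": {"increments": [[0,0,-0.05,0,0,0,0],[0,0,-0.05,0,0,0,0],[0,0,-0.05,0,0,0,0],[0,0,-0.04,0,0,0,0],[0,0,-0.03,0,0,0,0]]}}

```text
time_s: 7.45
position: [0.537, -0.131, 0.1295]
tcp_rot: [-179.9, 0.0, 77.6]
ft_force: [-4.0, -0.1, 6.3]
grip_width: 0.0119
gripper_force: 25.3
```

Request:
{"op": "apply_moves", "data": {"increments": [[0,0,0,0,0,0,0],[0,0,0,0,0,0,0]]}}

```text
time_s: 7.65
position: [0.537, -0.131, 0.1295]
tcp_rot: [-179.9, 0.0, 77.6]
ft_force: [-3.0, 0.1, 6.7]
grip_width: 0.0119
gripper_force: 25.2
```

```bash
python3 w.py wrist4
```

```text
[ 0.537  -0.131   0.1295] [-1.7992e+02  3.0000e-02  7.7560e+01]
cup_grip [320. 241.] 0.81 [ 0.5335 -0.1364  0.125 ]
cup_spout [252. 214.] 0.83 [ 0.4784 -0.1202  0.08  ]
ball_center [322. 215.] 0.45 [ 0.5353 -0.1325  0.084 ]
cup_dish [317. 213.] 0.71 [ 0.5312 -0.1338  0.072 ]
pipe_top [320.  42.] 0.65 [ 0.5606 -0.0132  0.12  ]
base [320. 147.] 0.61 [ 0.5431 -0.0874  0.    ]
{'ft_force': array([-4.06,  0.49,  6.39]), 'wrist_torque': array([-0.02,  0.96, -0.28]), 'gripper_force': np.float64(25.2)}
```

View pics/wrist4.png

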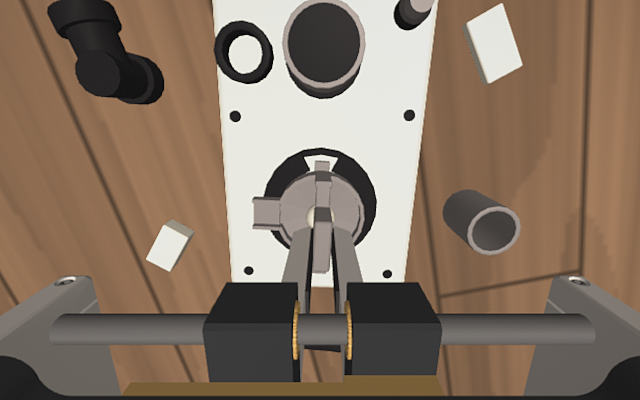

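Request:
{"op": "apply_moves", "data": {"increments": [[0,0,0,0,0,-0.002,0],[0,0,0,0,0,-0.004,0],[0,0,0,0,0,-0.005,0],[0,0,0,0,0,-0.004,0],[0,0,0,0,0,0,0]]}}

```text
time_s: 8.6
position: [0.5385, -0.1306, 0.145]
tcp_rot: [179.9, -0.0, 77.7]
ft_force: [-0.2, 0.9, -0.6]
grip_width: 0.012
gripper_force: 24.8
```

```bash
python3 w.py wrist5; python3 m.py | grep -A2 -E 'ft_force|cup|ball|spout'
```

```text
[ 0.5383 -0.1306  0.1446] [ 1.7995e+02 -1.0000e-02  7.7680e+01]
collar [318. 146.] 0.29 [ 0.5441 -0.0813  0.05  ]
cup_grip [318. 241.] 0.77 [ 0.5318 -0.1424  0.125 ]
cup_spout [252. 218.] 0.81 [ 0.4737 -0.1282  0.08  ]
ball_center [319. 213.] 0.52 [ 0.5343 -0.1349  0.084 ]
cup_dish [320. 216.] 0.73 [ 0.5328 -0.1418  0.072 ]
pipe_top [319.  46.] 0.67 [ 0.5617 -0.0118  0.12  ]
cup [320. 204.] 0.68 [ 0.5342 -0.1375  0.05  ]
base [318. 145.] 0.67 [ 0.5429 -0.086   0.    ]
{'ft_force': array([ 0.33, -0.07, -0.8 ]), 'wrist_torque': array([-0.02, -0.08,  0.01]), 'gripper_force': np.float64(24.83)}
        5.0000e-03, -0.0000e+00]), 'position': array([ 0.538, -0.131,  0.144]), 'tcp_rot': array([-179.991,    0.   ,   77.68 ]), 'ft_force': array([-0.613,  0.564, -1.217]), 'wrist_torque': array([-0.042, -0.063,  0.003]), 'gripper_force': np.float64(24.825), 'grip_width': np.float64(0.012)} 0.017
collar scene [244. 251.] 0.91 [ 0.539 -0.13   0.05 ]
collar side [326. 291.] 0.62 [ 0.527 -0.134  0.05 ]
--
cup_grip scene [239. 221.] 0.69 [ 0.521 -0.119  0.125]
cup_grip side [335. 260.] 0.86 [ 0.548 -0.122  0.125]
   tri [ 0.5423 -0.1334  0.1446] [0.004 0.004]
cup_spout scene [230. 222.] 0.97 [ 0.463 -0.112  0.08 ]
cup_spout side [304. 274.] 0.9 [ 0.489 -0.105  0.08 ]
   tri [ 0.4853 -0.1235  0.1034] [0.0001 0.0001]
ball_center scene [239. 236.] 0.65 [ 0.523 -0.126  0.084]
ball_center side [330. 275.] 0.59 [ 0.538 -0.122  0.084]
   tri [ 0.5351 -0.1329  0.0971] [0. 0.]
cup_dish scene [240. 240.] 0.78 [ 0.524 -0.128  0.072]
cup_dish side [331. 280.] 0.72 [ 0.54  -0.127  0.072]
   tri [ 0.5366 -0.1357  0.0852] [0.0015 0.0015]
base scene [263. 260.] 0.79 [ 0.553 -0.092  0.   ]
--
cup scene [243. 246.] 0.6 [ 0.527 -0.122  0.05 ]
cup side [330. 283.] 0.59 [ 0.542 -0.116  0.05 ]
   tri [ 0.5383 -0.1283  0.0647] [0.0011 0.0011]
union_nut scene [278. 217.] 0.54 [0.506 0.002 0.05 ]
```

Request:
{"op": "apply_moves", "data": {"increments": [[0,0,0,0,0,-0.003,0],[0,0,0,0,0,-0.006,0],[0,0,0,0,0,-0.009,0],[0,0,0,0,0,-0.01,0],[0,0,0,0,0,-0.01,0]]}}

```text
time_s: 10.65
position: [0.5382, -0.1306, 0.1835]
tcp_rot: [179.9, -0.0, 77.7]
ft_force: [-1.1, -0.1, -0.3]
grip_width: 0.0117
gripper_force: 24.8
```

Request:
{"op": "apply_moves", "data": {"increments": [[0,0,0,0,0,-0.01,0],[0,0,0,0,0,-0.008,0],[0,0,0,0,0,-0.006,0],[0,0,0,0,0,-0.003,0],[0,0,0,0,0,0,0]]}}

```text
time_s: 11.15
position: [0.5381, -0.1306, 0.2096]
tcp_rot: [180.0, -0.0, 77.7]
ft_force: [0.6, -0.4, -2.2]
grip_width: 0.0117
gripper_force: 24.8
```

```bash
python3 - <<'E'
from h import *
s=observe();print({k:np.round(s[k],3) for k in('position','tcp_rot','joint_pos','ft_force','wrist_torque','grip_width','time_s')})
f=grab_frame('side');cv2.imwrite('pics/side2.png',cv2.resize(f['color'][180:340,240:440],None,fx=3,fy=3))
E
```

```text
{'position': array([ 0.538, -0.131,  0.21 ]), 'tcp_rot': array([179.968,  -0.   ,  77.679]), 'joint_pos': array([ 21.303,  28.11 , -15.687, 101.723,   9.385,  51.405, -10.814]), 'ft_force': array([ 0.56 , -0.375, -2.16 ]), 'wrist_torque': array([-0.018, -0.034,  0.004]), 'grip_width': np.float64(0.012), 'time_s': np.float64(11.15)}
```

View pics/side2.png

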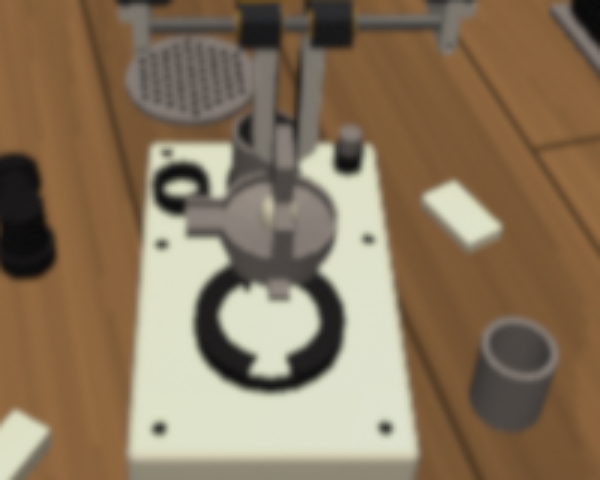

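Request:
{"op": "apply_moves", "data": {"increments": [[0,0,0.02,0,0,0,0],[0,0,0.04,0,0,0,0],[0,0,0.06,0,0,0,0],[0,0,0.06,0,0,0,0],[0,0,0.06,0,0,0,0]]}}

```text
time_s: 11.7
position: [0.5376, -0.1305, 0.2088]
tcp_rot: [-179.9, 0.0, 63.7]
ft_force: [0.0, -0.7, -1.7]
grip_width: 0.0117
gripper_force: 24.8
```

Request:
{"op": "apply_moves", "data": {"increments": [[0,0,0.06,0,0,0,0],[0,0,0.06,0,0,0,0],[0,0,0.06,0,0,0,0],[0,0,0.06,0,0,0,0],[0,0,0.06,0,0,0,0]]}}

```text
time_s: 12.2
position: [0.5376, -0.1305, 0.2088]
tcp_rot: [-180.0, 0.0, 46.6]
ft_force: [-0.0, 0.1, -1.4]
grip_width: 0.0116
gripper_force: 24.8
```

Request:
{"op": "apply_moves", "data": {"increments": [[0,0,0.06,0,0,0,0],[0,0,0.06,0,0,0,0],[0,0,0.06,0,0,0,0],[0,0,0.06,0,0,0,0],[0,0,0.06,0,0,0,0]]}}

```text
time_s: 12.7
position: [0.5376, -0.1305, 0.2088]
tcp_rot: [-180.0, 0.0, 29.4]
ft_force: [0.6, 0.5, -0.7]
grip_width: 0.0121
gripper_force: 24.8
```

Request:
{"op": "apply_moves", "data": {"increments": [[0,0,0.06,0,0,0,0],[0,0,0.06,0,0,0,0],[0,0,0.06,0,0,0,0],[0,0,0.06,0,0,0,0],[0,0,0.06,0,0,0,0]]}}

```text
time_s: 13.2
position: [0.5377, -0.1304, 0.2088]
tcp_rot: [-180.0, 0.0, 12.2]
ft_force: [-0.2, 0.0, -1.7]
grip_width: 0.0117
gripper_force: 24.8
```

Request:
{"op": "apply_moves", "data": {"increments": [[0,0,0.06,0,0,0,0],[0,0,0.06,0,0,0,0],[0,0,0.06,0,0,0,0],[0,0,0.05,0,0,0,0],[0,0,0.03,0,0,0,0]]}}

```text
time_s: 13.7
position: [0.5377, -0.1304, 0.2088]
tcp_rot: [-180.0, 0.1, -2.7]
ft_force: [-0.2, -0.2, -2.0]
grip_width: 0.0119
gripper_force: 24.8
```

Request:
{"op": "apply_moves", "data": {"increments": [[0,0,0.04,0,0,0,0],[0,0,0.05,0,0,0,0],[0,0,0.05,0,0,0,0],[0,0,0.028,0,0,0,0],[0,0,0,0,0,0,0]]}}

```text
time_s: 14.2
position: [0.5378, -0.1305, 0.2091]
tcp_rot: [180.0, 0.0, -12.2]
ft_force: [0.1, -0.4, -0.7]
grip_width: 0.0112
gripper_force: 24.8
```

```bash
python3 - <<'E'
from h import *
s=observe();print({k:np.round(s[k],3) for k in('position','tcp_rot','ft_force','wrist_torque','grip_width','time_s','joint_vel')})
F={n:grab_frame(n) for n in('scene','side','wrist')}
cv2.imwrite('pics/wrist6.png',F['wrist']['color']);cv2.imwrite('pics/side3.png',cv2.resize(F['side']['color'][180:340,240:440],None,fx=3,fy=3))
for n in('cup_spout','cup_grip','cup','cup_dish','ball_center','pipe_top','collar'):
    rs=[];q=[]
    for c,f in F.items():
        p=pinpoint(f,n)
        if p: rs.append(ray(f,p[0]['xy']));q.append((c,round(p[0]['score'],2),np.round(p[0]['xy']).tolist()))
    if len(rs)>1: X,e=tri(rs);print(n,X.round(4),np.round(e,4),q)
E
```

```text
{'position': array([ 0.538, -0.13 ,  0.209]), 'tcp_rot': array([ 1.79995e+02,  2.10000e-02, -1.21570e+01]), 'ft_force': array([ 0.131, -0.416, -0.653]), 'wrist_torque': array([ 0.083,  0.028, -0.048]), 'grip_width': np.float64(0.011), 'time_s': np.float64(14.2), 'joint_vel': array([ 0.26 , -0.079, -0.316, -0.07 ,  0.112, -0.046,  1.217])}
cup_spout [ 0.3878  0.0193 -0.006 ] [0.0066 0.0066] [('scene', 0.79, [258.0, 206.0]), ('side', 0.72, [250.0, 268.0])]
cup_grip [ 0.5381 -0.1252  0.2058] [0.0063 0.0004 0.0064] [('scene', 0.58, [239.0, 200.0]), ('side', 0.79, [332.0, 231.0]), ('wrist', 0.9, [321.0, 240.0])]
cup [ 0.5383 -0.1287  0.1328] [0.0034 0.0028 0.0016] [('scene', 0.83, [239.0, 226.0]), ('side', 0.96, [331.0, 259.0]), ('wrist', 0.6, [319.0, 203.0])]
cup_dish [ 0.5343 -0.1274  0.1483] [0.0027 0.0018 0.0026] [('scene', 0.78, [238.0, 220.0]), ('side', 0.97, [330.0, 254.0]), ('wrist', 0.76, [320.0, 214.0])]
ball_center [ 0.5337 -0.1282  0.1648] [0.0014 0.0006 0.0015] [('scene', 0.56, [237.0, 213.0]), ('side', 0.61, [329.0, 249.0]), ('wrist', 0.74, [321.0, 218.0])]
pipe_top [ 0.5656 -0.0179  0.1242] [0.0016 0.0016 0.0026] [('scene', 0.55, [286.0, 209.0]), ('side', 0.85, [329.0, 223.0]), ('wrist', 0.66, [199.0, 192.0])]
collar [ 0.4211 -0.0863 -0.077 ] [0.0228 0.0228] [('scene', 0.93, [245.0, 253.0]), ('wrist', 0.75, [321.0, 240.0])]
```

View pics/wrist6.png

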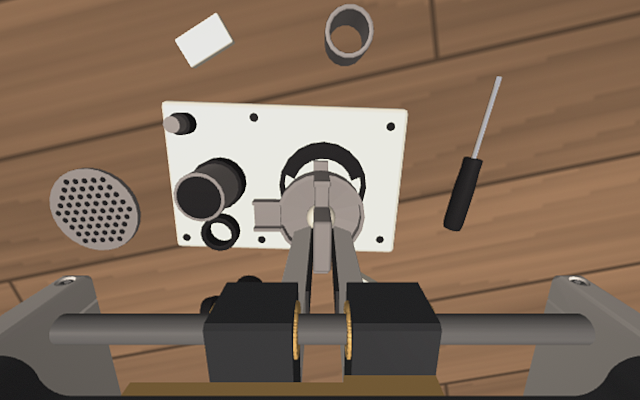

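View pics/side3.png

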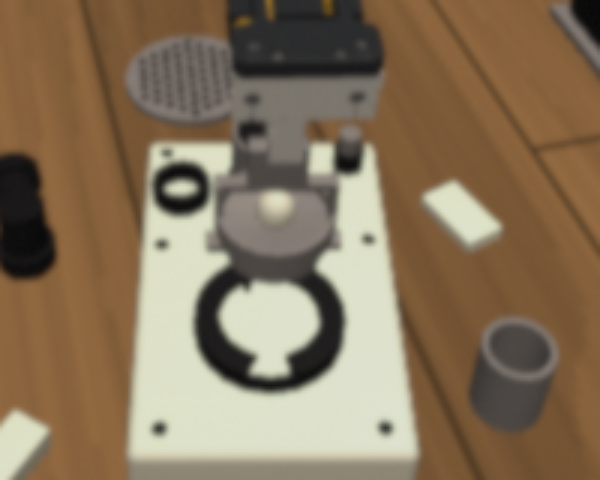

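Request:
{"op": "apply_moves", "data": {"increments": [[0,0,0.015,0,0,0,0],[0,0,0.01,0,0,0,0],[0,0,0,0,0,0,0],[0,0,0,0,0,0,0],[0,0,0,0,0,0,0]]}}

```text
time_s: 15.9
position: [0.538, -0.1306, 0.2093]
tcp_rot: [-180.0, -0.0, -13.6]
ft_force: [0.2, -0.6, -2.0]
grip_width: 0.0114
gripper_force: 24.8
```

Request:
{"op": "apply_moves", "data": {"increments": [[0,0,0,0,0,0,0],[0,0,0,0,0,0,0],[0,0,0,0,0,0,0],[0,0,0,0,0,0,0],[0,0,0,0,0,0,0]]}}

```text
time_s: 16.4
position: [0.5379, -0.1306, 0.2093]
tcp_rot: [-180.0, -0.0, -13.6]
ft_force: [0.2, -0.4, -1.4]
grip_width: 0.0117
gripper_force: 24.8
```

```bash
python3 -c "
from workcell import *
s=observe();print(s['position'],s['tcp_rot'],s['gripper_force'],s['time_s']);print(job_done())"
```

```text
[ 0.53792203 -0.13063629  0.2092986 ] [-1.79999290e+02 -3.34440846e-03 -1.35936799e+01] 24.825418889522552 16.4
the job is handed in; nothing more can be done
None
```

The cup was unlocked, lifted straight out and turned back a quarter turn; it is held level and steady about 80 mm above the base with its spout at the pipe and, in the last pictures before a final 1.5° trim, the ball mid-dish; handed in at 16.4 s, no verdict returned.

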